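# Pull out the gauge tray, unlock the stop arm and hold it at the mark

### The job

Pull the gauge tray out of the bench cabinet by its handle, all the way to its stop, and leave it out. Then squeeze the lock button on the telescoping arm's grip block, draw the arm out until its pointer is level with the marker clip on the scale, and keep hold of it there: it springs back if let go, so finish while still holding it still at the mark. Do not push the marker clip, and leave the other things on the bench and on the cabinet where they are.

Things in the scene. Friction and masses are not known exactly. Their poses are not given: they have to be found in the camera images.
- cabinet: Low grey metal cabinet fixed on the bench, 250 deep x 440 wide x 95 high (roof included). Origin: bottom centre of its front face, at bench height; z up, x from the front into the cabinet (away from the robot), y along the front. The front, filled by the tray's front panel, faces the robot give or take its yaw. The roof's front edge is straight above the origin's front plane.
- tray (a joint): Tray pulled out along the cabinet's -x (m): 0 shut, 0.160 at its stop; may start ajar. About 3 N friction, stays where left. Front panel 8 thick, 8 to 86 above the bench; floor top at 14; sides 25 high. It carries the telescoping arm, scale and marker clip, which keep the cabinet's axes, move with the tray and are under the roof while it is shut. A loose nut lies in it.
- tray_handle (a point): Middle of the tray's handle: a level round steel bar 12 thick, 120 long along the cabinet's y, 60 above the bench, with 38 clear between bar and front panel.
- stop_arm: Slide of the telescoping arm: 16 square steel bar coming out of a grey tube to the cabinet's +y. Origin: centre of its black grip block, 30 x 26 x 44 (x,y,z), 34 to 78 above the bench. Tray out: 80 from block centre to roof edge behind and to front panel. Travel 130 from its locked start; return spring 2.3 to 4.2 N plus 0.8 N friction. A 40 high stop foot moves with it, 65 ahead in +y.
- lock_button (a joint): Lock button's travel into the grip block along the cabinet's -x (m): 0 out, 0.007 fully in; spring 3.6 N to start, 7.8 N fully in. The arm is locked until it is in by over 0.0046, and it must be in for the arm's first 20 mm of travel. Squeeze it between the fingers, one on the button and one on the block's opposite face, and keep it squeezed.
- button_face (a point): Middle of the lock button's outer face: a grey plate 22 (y) x 26 (z) on the grip block's +x face (away from the robot), 62 above the bench, standing out 9 when free and 2 when squeezed in. Block and button together are 39 wide in x when free, 32 when squeezed.
- pointer_tip (a point): Tip of the slide's pointer: a narrow steel blade (3 wide at the tip) reaching from the stop foot towards the front panel over the scale, 28 above the bench. It lies 50 in front of (-x) and 65 ahead of (+y) the grip block's centre and moves with it.
- scale_zero (a point): Point on the tray's scale under the pointer tip while the arm is locked, 22 above the bench. The scale is a flat aluminium plate 36 x 165 along the cabinet's y, with dark lines every 10 mm from here in +y (every second one longer).
- marker: Marker clip: small dark steel rider 16 wide (y) x 12 x 16 high with a 4 wide nose, on the scale's front edge, 40 to 115 mm in +y from scale_zero; stiff (15 N). Origin: under its nose tip, 22 above the bench (clip top at 36). The pointer is level with it when both have the same y in the cabinet's axes; the tips are then 3 apart.
- bolt_a: Loose steel bolt standing on its head, head 19 across, 58 high, on the bench in front of the cabinet, to the robot's left. Origin at its underside.
- bolt_b: Loose steel bolt standing on its head, head 19 across, 43 high, on the bench in front of the cabinet, to the robot's right. Origin at its underside.
- bit_case: Loose open black case 60 x 110 x 30, on top of the cabinet. Origin: centre of its underside.
- tape_roll: Loose dark round tin, 60 across, 35 high, on top of the cabinet. Origin: centre of its underside.
- drill: Loose hand drill lying on the bench to the robot's left, about 320 long, 70 high.
- hammer: Loose hammer lying on the bench to the robot's right.
- wrench: Loose wrench lying on the bench to the robot's right.

How it is judged:
On the way, in this order (a step that is already met when the one before it is completed fails the run):
1. the tray is pulled out to its stop (value of joint tray above 0.15 m), for 0.2 s.
2. the lock button is squeezed in (value of joint lock_button above 0.005 m and value of joint tray above 0.145 m), for 0.1 s.
3. the fingers draw the arm out of its lock (y of pointer_tip in the frame of scale_zero above 0.02 m and contact force between the fingers and stop_arm above 1 N), for 0.1 s.
At the end, for the whole second after the job is handed in: The tray is out to within 15 mm of its stop, the arm's pointer is within 5 mm of the marker clip along the scale and at rest (under 10 mm/s), and the fingers still hold the arm (over 1 N) through the last second (value of joint tray above 0.145 m and y of pointer_tip in the frame of marker between -0.005 and 0.005 m and y of marker in the frame of scale_zero above 0.035 m and contact force between the fingers and stop_arm above 1 N and linear speed of stop_arm below 0.01 m/s); the arm keeps its last pose, push and grip.
It fails at once if the marker clip is pushed (over 5 N) (contact force between any of the fingers, the arm and marker above 5 N).
It fails at once if a thing on the bench or on the cabinet is moved by more than 40 mm (distance of any of bolt_a, bolt_b, bit_case, tape_roll, drill, hammer, wrench from where it was at the start of the episode above 0.04 m).
It also fails if it takes over 42 s, if anything falls off the work surface, if the arm or the gripper's body presses on something with over 40 N, if the wrist force passes 120 N, or if a joint passes its speed limit or range.

### The arm

A 6-joint arm with a two-finger parallel gripper is mounted at the origin on the work surface. World frame = base frame: x ahead of the robot, y to its left, z up, the work surface at z = 0. Lengths are in m, angles in rad, forces in N, time in s.
With the tool pointing down it reaches from about 0.25 to 0.725 m from the base axis. Payload 4 kg.
Tool frame: the origin (TCP) lies at the very end of the fingers, on their centre line; the grasp point (between the pads) lies 19 mm behind it; x points along the fingers, z is the direction in which the jaws open and shut, and the axes are right-handed (so a half turn about x gives the same grasp; the last joint's range is limited). The gripper opens to 85 mm and grips with 20 to 120 N. Pads are 22 mm wide; open, the fingers measure 114 mm over their backs; the gripper's body (76 mm by 85 mm) begins 54 mm behind the grasp point. The pads swing forward as they close: fully open they stand 13 mm farther back than shut.
Start: joints at [1.225, 0.241, 0.005, 1.335, 0, 1.571], TCP at [0.169, 0.47, 0.231] pointing down, gripper open.
Joint ranges: [-2.72, 2.72], [-1.05, 1.87], [-1.09, 1.28], [-1.99, 2.15], [-1.42, 1.44], [-3.14, 3.14]. Speed limits (rad/s): [2.79, 2.79, 3.14, 3.14, 3.14, 3.14].

### API

Orientations are given as [roll, pitch, yaw] about the fixed x, y, z axes, in that order (R = Rz(yaw) Ry(pitch) Rx(roll)).
In Python, from bench import monitor, capture, job gives the robot as it stands. The module is installed in compiled form; this text tells all that it offers.
- The arm moves only by the tool step_arm, never from a script. Its argument "plan" is a list of rows, each an object of numbers: "tx", "ty", "tz": the shift along the tool's x, y, z in mm; "twist": the turn about the tool's x in degrees; "fingers": the opening, from 0 (shut) to 1 (fully open). A call has 1 to 20 rows; each row shifts and turns the pose as measured when the row begins, along the tool's axes as they then stand; what a row does not reach is not made up. A row lasts 1/8 s, in which the tool goes at most 62.5 mm and 10.7 degrees, less where a joint would pass 70% of its speed; a pose out of reach is approached as far as the arm can. A call is refused whole if a number of a shift passes 62.5 or a number of a turn 10.7, either way. A call with a gripper value outside its range is refused whole. The fingers move at their own pace and stop on an object; the grip force is fixed at half the most. Time passes only in rows, so rows that do not move let the fingers close. It gives the time, the measured TCP pose, the force and the opening at its end, in the units of the state.
- monitor.get_obs(): the state, without advancing time (a new reading comes with each control period).
- capture(name): name is "scene" or "top" or "wrist"; returns a dict with "frame" (400x640x3 uint8, blue, green, red), "mtx" (3x3 intrinsics, pixels), "k1" (the pictures are not rectified: a ray, as slopes to the right and down, at radius r is drawn at 1 + k1 r^2 times it, then the intrinsics apply), "rvec" (rotation vector, rad) and "tvec" (3), from world to camera coordinates, as OpenCV has them; the wrist camera has in their place "mount" (4x4, takes a point from camera to tool coordinates, whose origin is the TCP and whose axes are the tool frame's). Camera axes: x right, y down, z forward; pixel columns grow to the right and rows downward; lengths in m; the calibration is good to about 2 mm. A picture is of the moment at which its call begins: read the wrist's pose just before it. There is no depth.
- job.close_job(): hands the job in, once; it reports no verdict.
The state is a dict: "time": time; "qpos": joint angles; "dq": joint speeds; "joint_efforts": joint torques, N m; "ee_pos": TCP position; "tool_rot": TCP orientation; "force": force on the tool from outside, world axes, zero at the start; "ft_torque": the same for the moment, N m; "gripper_width": finger opening in m.
Only numpy, scipy, OpenCV 4.12 (cv2) and the standard library are available. Lean on these libraries where they do the work, as an engineer would, in place of code of your own. Each camera call takes 0.05 s, during which the arm holds its last target. There are 200 camera calls.

## Working session

There is one attempt and no reset: what is moved stays moved. The work goes in short steps, Python scripts to look and compute and a tool call to move; the robot and the scene stay as the last step left them, time stands still between calls to the robot, and variables do not carry over. Pictures are saved under pics/ and viewed, about 8 in all and at most 12, crops included, and the job is handed in when it is done.

Besides the shell and the picture viewer there is one more tool, called in YAML: its name, and indented under it one key for each argument. step_arm: Moves the arm, as the interface text tells. Its arguments: {"type":"object","properties":{"plan":{"type":"array","items":{"type":"object","properties":{"tx":{"type":"number"},"ty":{"type":"number"},"tz":{"type":"number"},"twist":{"type":"number"},"fingers":{"type":"number"}}}}},"required":["plan"]}

```bash
mkdir -p pics; cat > h.py <<'E'
import numpy as np, cv2
from scipy.spatial.transform import Rotation as Ro
from bench import monitor, capture, job
def tool(o=None):
    o=o or monitor.get_obs(); T=np.eye(4); T[:3,:3]=Ro.from_euler('xyz',o['tool_rot']).as_matrix(); T[:3,3]=o['ee_pos']; return T
def cam(name):
    T=tool(); c=capture(name)
    if name=='wrist': W=T@np.array(c['mount'])
    else:
        W=np.eye(4); R=cv2.Rodrigues(np.array(c['rvec'],float))[0]; W[:3,:3]=R.T; W[:3,3]=-R.T@np.array(c['tvec'],float).ravel()
    return c['frame'],np.array(c['mtx'],float),float(c['k1']),W
def ray(C,u,v):
    _,K,k,W=C
    d=np.array([(u-K[0,2])/K[0,0],(v-K[1,2])/K[1,1]]); s=d.copy()
    for _ in range(30): s=d/(1+k*(s@s))
    return W[:3,3],W[:3,:3]@np.array([s[0],s[1],1])
def at_z(C,u,v,z):
    o,d=ray(C,u,v); return o+d*(z-o[2])/d[2]
def proj(C,p):
    _,K,k,W=C; q=np.linalg.inv(W)@np.append(p,1); s=q[:2]/q[2]; s=s*(1+k*(s@s)); return K[0,0]*s[0]+K[0,2],K[1,1]*s[1]+K[1,2]
def save(C,n,box=None,f=1):
    im=C[0] if box is None else C[0][box[1]:box[3],box[0]:box[2]]
    cv2.imwrite('pics/'+n+'.png',cv2.resize(im,None,fx=f,fy=f,interpolation=cv2.INTER_CUBIC))
E
python3 - <<'E'
from h import *
import pickle
o=monitor.get_obs(); print({k:np.round(v,3) for k,v in o.items()})
for n in('top','scene'):
    C=cam(n); save(C,n); pickle.dump(C,open(n+'.pkl','wb')); print(n,C[3].round(3),C[1].round(1),C[2])
E
```

```text
{'time': np.float64(0.0), 'qpos': array([1.225, 0.241, 0.004, 1.335, 0.   , 1.571]), 'dq': array([ 0.   ,  0.   , -0.   ,  0.001,  0.001,  0.   ]), 'joint_efforts': array([ 0.0000e+00, -3.7232e+01,  2.5241e+01,  1.7000e-02,  0.0000e+00,
       -0.0000e+00]), 'ee_pos': array([0.169, 0.47 , 0.23 ]), 'tool_rot': array([ 3.131,  1.569, -1.927]), 'force': array([-1.013, -0.53 , -0.399]), 'ft_torque': array([-0.052,  0.027, -0.04 ]), 'gripper_width': np.float64(0.086)}
top [[ 0.017 -0.998  0.053  0.472]
 [-1.    -0.017  0.005 -0.012]
 [-0.004 -0.053 -0.999  1.906]
 [ 0.     0.     0.     1.   ]] [[493.2   0.  310.1]
 [  0.  493.2 199.8]
 [  0.    0.    1. ]] 0.02099180712371005
scene [[-0.423  0.58  -0.697  1.463]
 [ 0.906  0.258 -0.335  0.413]
 [-0.015 -0.773 -0.634  0.877]
 [ 0.     0.     0.     1.   ]] [[435.7   0.  321.6]
 [  0.  435.7 198.4]
 [  0.    0.    1. ]] -0.01706143573213981
```

View pics/top.png

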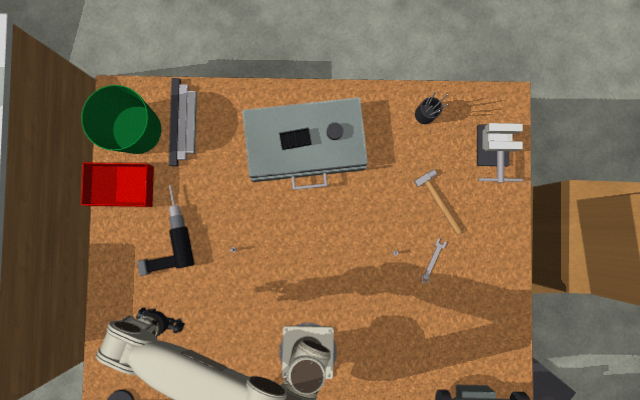

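View pics/scene.png

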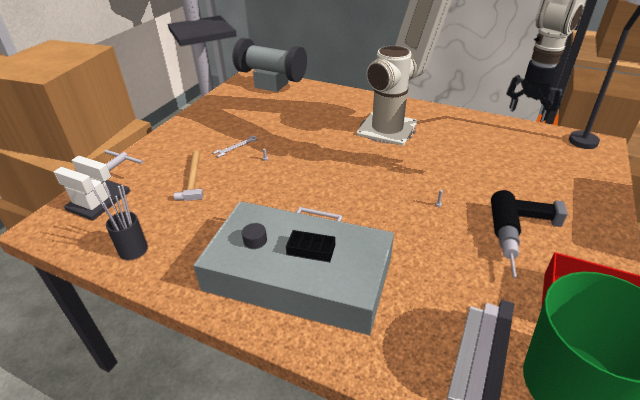

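The top view shows the cabinet roof with corners near (244,112), (361,99), (366,168) and (249,180). The handle bar runs from (293,188) to (326,185). The bolts are at (233,249) and (395,253), and the arm is at lower left.

```bash
python3 - <<'E'
from h import *
import pickle
C=pickle.load(open('top.pkl','rb'))
for n,u,v,z in [('rFL',248,176,.095),('rFR',366,165,.095),('rBL',244,112,.095),('rBR',361,99,.095),('hL',293,188,.066),('hR',326,186,.066),('ba',233,249,.02),('bb',395,253,.02)]: print(n,at_z(C,u,v,z).round(3))
S=pickle.load(open('scene.pkl','rb'))
for n,u,v,z in [('hL',341,218,.066),('hR',299,210,.066),('rBL',374,324,.095),('rBR',200,267,.095),('rFL',394,234,.095),('rFR',239,206,.095)]: print(n,at_z(S,u,v,z).round(3))
print(tool().round(3)); print(cam('wrist')[3].round(3))
save(C,'topc',(230,90,390,200),5)
E
```

```text
rFL [0.653 0.228 0.095]
rFR [ 0.701 -0.206  0.095]
rBL [0.891 0.249 0.095]
rBR [ 0.946 -0.185  0.095]
hL [0.613 0.063 0.066]
hR [ 0.623 -0.061  0.066]
ba [0.38  0.289 0.02 ]
bb [ 0.376 -0.328  0.02 ]
hL [0.628 0.07  0.066]
hR [ 0.645 -0.053  0.066]
rBL [0.935 0.275 0.095]
rBR [ 0.956 -0.157  0.095]
rFL [0.659 0.23  0.095]
rFR [ 0.727 -0.197  0.095]
[[-0.001 -0.941  0.339  0.169]
 [-0.002  0.339  0.941  0.47 ]
 [-1.    -0.    -0.002  0.231]
 [ 0.     0.     0.     1.   ]]
[[ 0.339  0.897  0.285  0.097]
 [ 0.941 -0.322 -0.105  0.496]
 [-0.002  0.304 -0.953  0.373]
 [ 0.     0.     0.     1.   ]]
```

View pics/topc.png

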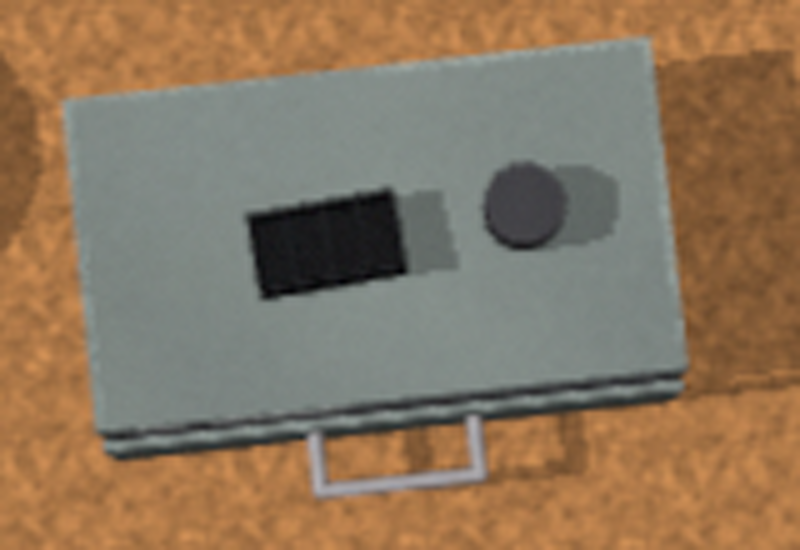

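The crop confirms a cabinet yaw of about 0.115 rad, with the bar centre near (0.619, -0.002). Next I'll move above the handle with the jaws along the cabinet's x.

```bash
cat >> h.py <<'E'
def rows(p,heading,n):
    """rows in tool axes to TCP p, tool down, tool z along heading"""
    T=tool(); h0=np.arctan2(T[1,2],T[0,2]); dh=(heading-h0+np.pi)%(2*np.pi)-np.pi
    d=(np.array(p)-T[:3,3])/n
    for i in range(n):
        a=h0+dh*i/n; z=np.array([np.cos(a),np.sin(a),0]); x=np.array([0,0,-1]); y=np.cross(z,x)
        print('tx %.1f ty %.1f tz %.1f tw %.2f'%(1000*d@x,1000*d@y,1000*d@z,-np.degrees(dh)/n))
E
python3 - <<'E'
from h import *
rows([.61,-.03,.20],.115,14)
E
```

```text
tx 2.2 ty -41.7 tz -22.9 tw 4.54
tx 2.2 ty -43.4 tz -19.6 tw 4.54
tx 2.2 ty -44.8 tz -16.1 tw 4.54
tx 2.2 ty -45.9 tz -12.5 tw 4.54
tx 2.2 ty -46.8 tz -8.8 tw 4.54
tx 2.2 ty -47.3 tz -5.0 tw 4.54
tx 2.2 ty -47.6 tz -1.3 tw 4.54
tx 2.2 ty -47.5 tz 2.5 tw 4.54
tx 2.2 ty -47.2 tz 6.3 tw 4.54
tx 2.2 ty -46.5 tz 10.0 tw 4.54
tx 2.2 ty -45.6 tz 13.6 tw 4.54
tx 2.2 ty -44.4 tz 17.2 tw 4.54
tx 2.2 ty -42.9 tz 20.7 tw 4.54
tx 2.2 ty -41.1 tz 24.0 tw 4.54
```

step_arm:
  plan:
    - {"tx":2,"ty":-42,"tz":-23,"twist":4.5,"fingers":0.5}
    - {"tx":2,"ty":-43,"tz":-20,"twist":4.5}
    - {"tx":2,"ty":-45,"tz":-16,"twist":4.5}
    - {"tx":2,"ty":-46,"tz":-12,"twist":4.5}
    - {"tx":2,"ty":-47,"tz":-9,"twist":4.5}
    - {"tx":2,"ty":-47,"tz":-5,"twist":4.5}
    - {"tx":2,"ty":-48,"tz":-1,"twist":4.5}
    - {"tx":2,"ty":-48,"tz":2,"twist":4.5}
    - {"tx":2,"ty":-47,"tz":6,"twist":4.5}
    - {"tx":2,"ty":-46,"tz":10,"twist":4.5}
    - {"tx":2,"ty":-46,"tz":14,"twist":4.5}
    - {"tx":2,"ty":-44,"tz":17,"twist":4.5}
    - {"tx":2,"ty":-43,"tz":21,"twist":4.5}
    - {"tx":2,"ty":-41,"tz":24,"twist":4.5}

```text
validation failed for argument at $.pl...
```

```bash
python3 - <<'E'
from h import *
import pickle
C=cam('wrist'); save(C,'w1'); pickle.dump(C,open('w1.pkl','wb')); print(tool().round(3),monitor.get_obs()['gripper_width'])
E
```

```text
[[-0.    -0.941  0.339  0.169]
 [-0.001  0.339  0.941  0.47 ]
 [-1.     0.    -0.001  0.231]
 [ 0.     0.     0.     1.   ]] 0.08537636733350978
```

View pics/w1.png

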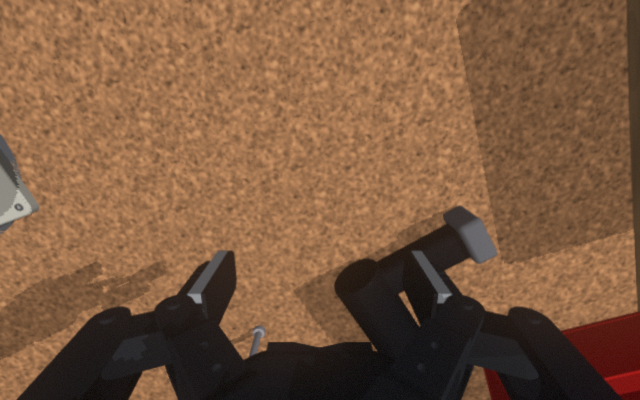

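The move was refused, probably because every row needs all five keys. The picture is still from the start pose: fingers open over the drill, bolt_a at (257,335).

step_arm:
  plan:
    - {"tx":2,"ty":-42,"tz":-23,"twist":4.5,"fingers":0.5}
    - {"tx":2,"ty":-43,"tz":-20,"twist":4.5,"fingers":0.5}
    - {"tx":2,"ty":-45,"tz":-16,"twist":4.5,"fingers":0.5}
    - {"tx":2,"ty":-46,"tz":-12,"twist":4.5,"fingers":0.5}
    - {"tx":2,"ty":-47,"tz":-9,"twist":4.5,"fingers":0.5}
    - {"tx":2,"ty":-47,"tz":-5,"twist":4.5,"fingers":0.5}
    - {"tx":2,"ty":-48,"tz":-1,"twist":4.5,"fingers":0.5}
    - {"tx":2,"ty":-48,"tz":2,"twist":4.5,"fingers":0.5}
    - {"tx":2,"ty":-47,"tz":6,"twist":4.5,"fingers":0.5}
    - {"tx":2,"ty":-46,"tz":10,"twist":4.5,"fingers":0.5}
    - {"tx":2,"ty":-46,"tz":14,"twist":4.5,"fingers":0.5}
    - {"tx":2,"ty":-44,"tz":17,"twist":4.5,"fingers":0.5}
    - {"tx":2,"ty":-43,"tz":21,"twist":4.5,"fingers":0.5}
    - {"tx":2,"ty":-41,"tz":24,"twist":4.5,"fingers":0.5}

```text
time: 1.95
ee_pos: [0.617, -0.0473, 0.1997]
tool_rot: [2.833, 1.57, 2.929]
force: [0.9, -0.1, 0.5]
gripper_width: 0.0429
```

```bash
python3 - <<'E'
from h import *
import pickle
C=cam('wrist'); save(C,'w2'); pickle.dump(C,open('w2.pkl','wb')); print(tool().round(3))
E
```

```text
[[ 0.001 -0.09   0.996  0.62 ]
 [-0.004  0.996  0.09  -0.052]
 [-1.    -0.004  0.     0.198]
 [ 0.     0.     0.     1.   ]]
```

View pics/w2.png

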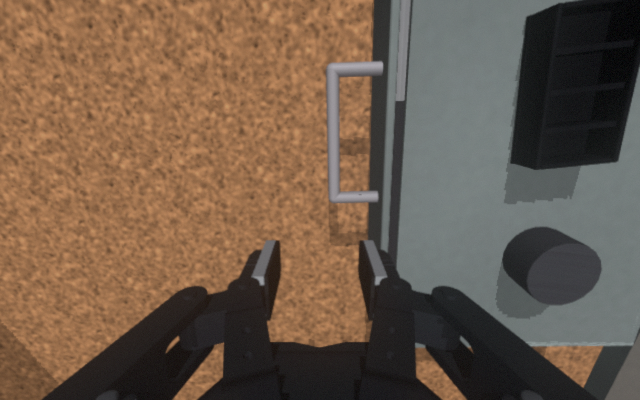

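The wrist view shows the bar from about (333,66) to (335,199). The panel's top edge is near u=375-395, and there's a scale strip at the top, beyond the roof edge.

```bash
python3 - <<'E'
from h import *
import pickle
C=pickle.load(open('w2.pkl','rb'))
a=at_z(C,333,68,.062);b=at_z(C,334.5,197,.062);m=(a+b)/2;d=a-b
print(a.round(4),b.round(4),m.round(4),np.linalg.norm(d),np.arctan2(-d[0],d[1]))
for q in [(386,5),(372,300),(378,5),(405,100),(396,300)]: print(q,at_z(C,*q,.086).round(4),at_z(C,*q,.095).round(4))
print(tool().round(4))
rows([m[0],m[1],.2],.115,3)
E
```

```text
[0.6191 0.0626 0.062 ] [ 0.6341 -0.0569  0.062 ] [0.6266 0.0029 0.062 ] 0.12045267765574698 0.12436305225748838
(386, 5) [0.6538 0.1072 0.086 ] [0.6522 0.1045 0.095 ]
(372, 300) [ 0.6839 -0.1583  0.086 ] [ 0.6813 -0.1517  0.095 ]
(378, 5) [0.6477 0.1066 0.086 ] [0.6464 0.1039 0.095 ]
(405, 100) [0.6813 0.0411 0.086 ] [0.6788 0.0407 0.095 ]
(396, 300) [ 0.7089 -0.1557  0.086 ] [ 0.7054 -0.1492  0.095 ]
[[ 8.000e-04 -8.980e-02  9.960e-01  6.202e-01]
 [-3.500e-03  9.960e-01  8.980e-02 -5.250e-02]
 [-1.000e+00 -3.600e-03  5.000e-04  1.982e-01]
 [ 0.000e+00  0.000e+00  0.000e+00  1.000e+00]]
tx -0.6 ty 18.2 tz 3.8 tw -0.48
tx -0.6 ty 18.1 tz 3.9 tw -0.48
tx -0.6 ty 18.1 tz 4.1 tw -0.48
```

Bar length comes out at 120.5 mm, matching the given size. I'll centre over it, then descend.

step_arm:
  plan:
    - {"tx":0,"ty":18,"tz":4,"twist":-0.6,"fingers":0.5}
    - {"tx":0,"ty":18,"tz":4,"twist":-0.6,"fingers":0.5}
    - {"tx":0,"ty":18,"tz":4,"twist":-0.5,"fingers":0.5}
    - {"tx":40,"ty":0,"tz":0,"twist":0,"fingers":0.5}
    - {"tx":30,"ty":0,"tz":0,"twist":0,"fingers":0.5}
    - {"tx":0,"ty":0,"tz":0,"twist":0,"fingers":0.5}

```text
time: 2.75
ee_pos: [0.6262, 0.0126, 0.1272]
tool_rot: [-1.024, 1.569, -0.894]
force: [1.2, 0.7, 0.7]
gripper_width: 0.0428
```

```bash
python3 - <<'E'
from h import *
T=tool();print(T.round(4)); rows([.6266,.003,.043],.12,4)
E
```

```text
[[ 0.0013 -0.1299  0.9915  0.6262]
 [-0.0017  0.9915  0.1299  0.0126]
 [-1.     -0.0018  0.0011  0.1272]
 [ 0.      0.      0.      1.    ]]
tx 21.1 ty -2.4 tz -0.2 tw 0.15
tx 21.1 ty -2.4 tz -0.2 tw 0.15
tx 21.1 ty -2.4 tz -0.2 tw 0.15
tx 21.1 ty -2.4 tz -0.2 tw 0.15
```

step_arm:
  plan:
    - {"tx":21,"ty":-2,"tz":0,"twist":0.2,"fingers":0.5}
    - {"tx":21,"ty":-2,"tz":0,"twist":0.2,"fingers":0.5}
    - {"tx":21,"ty":-2,"tz":0,"twist":0,"fingers":0.5}
    - {"tx":18,"ty":-2,"tz":0,"twist":0,"fingers":0.5}
    - {"tx":0,"ty":0,"tz":0,"twist":0,"fingers":0.5}
    - {"tx":0,"ty":0,"tz":0,"twist":0,"fingers":0}
    - {"tx":0,"ty":0,"tz":0,"twist":0,"fingers":0}
    - {"tx":0,"ty":0,"tz":0,"twist":0,"fingers":0}
    - {"tx":0,"ty":0,"tz":0,"twist":0,"fingers":0}

```text
time: 3.88
ee_pos: [0.6305, 0.011, 0.0552]
tool_rot: [-0.248, 1.559, -0.117]
force: [-1.7, -0.2, -1.4]
gripper_width: 0.0088
```

The opening reads 8.8 mm and the TCP is still high at z=0.055, so the grip is only at the fingertips. I'll open, go lower and grip again.

step_arm:
  plan:
    - {"tx":0,"ty":0,"tz":0,"twist":0,"fingers":0.45}
    - {"tx":0,"ty":-3,"tz":-2,"twist":0,"fingers":0.45}
    - {"tx":0,"ty":-3,"tz":0,"twist":0,"fingers":0.45}
    - {"tx":8,"ty":0,"tz":0,"twist":0,"fingers":0.45}
    - {"tx":7,"ty":0,"tz":0,"twist":0,"fingers":0.45}
    - {"tx":0,"ty":0,"tz":0,"twist":0,"fingers":0}
    - {"tx":0,"ty":0,"tz":0,"twist":0,"fingers":0}
    - {"tx":0,"ty":0,"tz":0,"twist":0,"fingers":0}
    - {"tx":0,"ty":0,"tz":0,"twist":0,"fingers":0}

```text
time: 5.0
ee_pos: [0.6316, 0.0043, 0.0414]
tool_rot: [-0.209, 1.554, -0.077]
force: [-1.0, 0.7, 1.0]
gripper_width: 0.0099
```

step_arm:
  plan:
    - {"tx":0,"ty":0,"tz":-10,"twist":0,"fingers":0}
    - {"tx":0,"ty":0,"tz":-20,"twist":0,"fingers":0}
    - {"tx":0,"ty":0,"tz":-20,"twist":0,"fingers":0}
    - {"tx":0,"ty":0,"tz":-20,"twist":0,"fingers":0}
    - {"tx":0,"ty":0,"tz":-20,"twist":0,"fingers":0}
    - {"tx":0,"ty":0,"tz":-20,"twist":0,"fingers":0}

```text
time: 5.75
ee_pos: [0.5318, -0.0082, 0.0414]
tool_rot: [-0.059, 1.527, 0.074]
force: [4.1, 1.7, -0.0]
gripper_width: 0.0102
```

step_arm:
  plan:
    - {"tx":0,"ty":0,"tz":-15,"twist":0,"fingers":0}
    - {"tx":0,"ty":0,"tz":-12,"twist":0,"fingers":0}
    - {"tx":0,"ty":0,"tz":-8,"twist":0,"fingers":0}
    - {"tx":0,"ty":0,"tz":-8,"twist":0,"fingers":0}

```text
time: 6.25
ee_pos: [0.4906, -0.0133, 0.0413]
tool_rot: [-0.038, 1.518, 0.095]
force: [3.0, 2.3, 1.8]
gripper_width: 0.0095
```

step_arm:
  plan:
    - {"tx":0,"ty":0,"tz":-8,"twist":0,"fingers":0}
    - {"tx":0,"ty":0,"tz":-8,"twist":0,"fingers":0}
    - {"tx":0,"ty":0,"tz":-8,"twist":0,"fingers":0}

```text
time: 6.62
ee_pos: [0.4735, -0.0155, 0.0415]
tool_rot: [-0.015, 1.502, 0.119]
force: [30.9, 6.3, -31.6]
gripper_width: 0.0098
```

It hit the stop: 31 N, about 158 mm of travel. I'll relax, release, rise along the tool axis and look.

step_arm:
  plan:
    - {"tx":0,"ty":0,"tz":0,"twist":0,"fingers":0}
    - {"tx":0,"ty":0,"tz":0,"twist":0,"fingers":0.4}
    - {"tx":0,"ty":0,"tz":0,"twist":0,"fingers":0.4}
    - {"tx":0,"ty":0,"tz":0,"twist":0,"fingers":0.4}
    - {"tx":-30,"ty":0,"tz":0,"twist":0,"fingers":0.4}
    - {"tx":-40,"ty":0,"tz":0,"twist":0,"fingers":0.4}
    - {"tx":-50,"ty":0,"tz":0,"twist":0,"fingers":0.6}
    - {"tx":-40,"ty":0,"tz":30,"twist":0,"fingers":0.6}
    - {"tx":-20,"ty":0,"tz":40,"twist":0,"fingers":0.6}
    - {"tx":0,"ty":0,"tz":0,"twist":0,"fingers":0.6}

```text
time: 7.88
ee_pos: [0.5239, -0.0087, 0.2263]
tool_rot: [-0.029, 1.52, 0.104]
force: [-0.8, 0.3, 0.0]
gripper_width: 0.0515
```

```bash
python3 - <<'E'
from h import *
import pickle
C=cam('wrist'); save(C,'w3',None,1.25); pickle.dump(C,open('w3.pkl','wb')); print(tool().round(3))
E
```

```text
[[ 0.047 -0.133  0.99   0.522]
 [ 0.005  0.991  0.133 -0.009]
 [-0.999 -0.001  0.048  0.225]
 [ 0.     0.     0.     1.   ]]
```

View pics/w3.png

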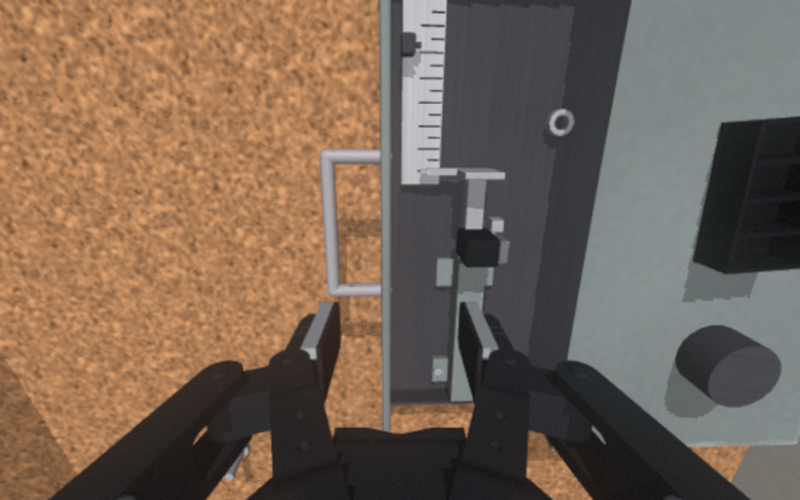

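The tray is out. In the 1.25x picture the block is at about (478,245), the button at (503,250), the pointer tip at (420,172), the marker nose at (420,45) and the nut at (561,122).

```bash
python3 - <<'E'
from h import *
import pickle
C=pickle.load(open('w3.pkl','rb'))
s=1.25
def W(u,v,z): return at_z(C,u/s,v/s,z)
a=W(325,155,.06);b=W(333,290,.06);d=a-b;y=np.arctan2(-d[0],d[1]);print('bar',((a+b)/2).round(4),np.linalg.norm(d),y)
yw=.122; X=np.array([np.cos(yw),np.sin(yw),0]);Y=np.array([-np.sin(yw),np.cos(yw),0])
m=(a+b)/2
for n,p in [('tip',W(420,172,.028)),('nose',W(420,45,.028)),('mk',W(408,44,.037)),('block78',W(478,244,.078)),('btn',W(507,250,.075)),('panelin',W(390,200,.086)),('roof',W(590,248,.095)),('s0',W(425,166,.022)),('blkexp',m+0*X)]:
    print(n,p.round(4),'rel bar x,y',((p-m)@X*1000).round(1),((p-m)@Y*1000).round(1))
save(C,'w3c',(290,0,530,240),3.2)
E
```

```text
bar [ 0.4726 -0.0171  0.06  ] 0.12127016096550107 0.1316236240683029
tip [0.5484 0.0366 0.028 ] rel bar x,y 81.8 44.1
nose [0.5325 0.1403 0.028 ] rel bar x,y 78.7 148.9
mk [0.522  0.1376 0.037 ] rel bar x,y 67.9 147.6
block78 [ 0.6009 -0.0125  0.078 ] rel bar x,y 127.9 -11.0
btn [ 0.6283 -0.0157  0.075 ] rel bar x,y 154.8 -17.5
panelin [0.5211 0.0173 0.086 ] rel bar x,y 52.3 28.2
roof [ 6.881e-01 -3.000e-04  9.500e-02] rel bar x,y 215.9 -9.5
s0 [0.553  0.0422 0.022 ] rel bar x,y 87.1 49.1
blkexp [ 0.4726 -0.0171  0.06  ] rel bar x,y 0.0 0.0
```

View pics/w3c.png

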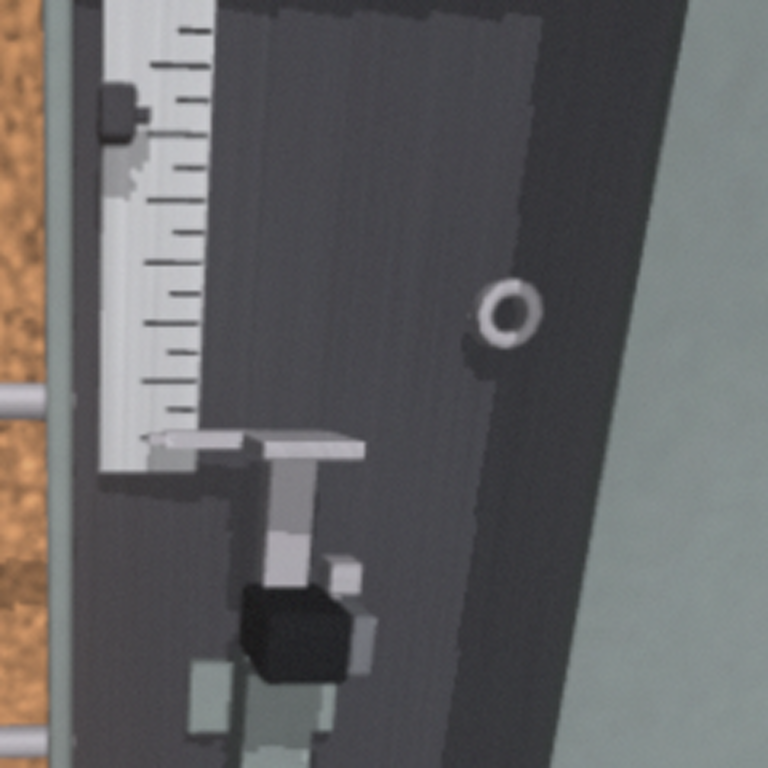

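By line count and ray measurement the marker sits about 105 mm from zero. The block centre, from bar, panel and pointer geometry, is about (0.606, -0.022). I'll move above it and look close up, since there is an unexplained small grey piece beside the button.

```bash
cat >> h.py <<'E'
def go(p):
    T=tool(); h=np.arctan2(T[1,2],T[0,2]); print('pose',T[:3,3].round(4),'head',h.round(4),'tilt',T[:2,0].round(3),'need',(T[:3,:3].T@(np.array(p)-T[:3,3])*1000).round(1),'twist for .122',np.degrees(h-.122).round(2))
E
python3 - <<'E'
from h import *
go([.606,-.024,.13])
E
```

```text
pose [ 0.5219 -0.0089  0.2251] head 0.1331 tilt [0.047 0.005] need [ 98.9 -26.1  76.7] twist for .122 0.64
```

step_arm:
  plan:
    - {"tx":12,"ty":-7,"tz":20,"twist":0.3,"fingers":0.8}
    - {"tx":22,"ty":-7,"tz":20,"twist":0.3,"fingers":0.8}
    - {"tx":25,"ty":-6,"tz":20,"twist":0,"fingers":0.8}
    - {"tx":20,"ty":-6,"tz":14,"twist":0,"fingers":0.8}
    - {"tx":12,"ty":0,"tz":3,"twist":0,"fingers":0.8}
    - {"tx":0,"ty":0,"tz":0,"twist":0,"fingers":0.8}
    - {"tx":0,"ty":0,"tz":0,"twist":0,"fingers":0.8}

```text
time: 8.8
ee_pos: [0.5949, -0.0255, 0.1287]
tool_rot: [0.064, 1.543, 0.186]
force: [1.2, 0.3, 0.7]
gripper_width: 0.0685
```

```bash
python3 - <<'E'
from h import *
import pickle
C=cam('wrist'); save(C,'w4',(80,60,600,400),1.5); pickle.dump(C,open('w4.pkl','wb')); go([.607,-.022,.045])
D=pickle.load(open('w3.pkl','rb'))
for z in (.03,.045,.062,.078): # obstacle consistency
    p=at_z(D,397.8,179.7,z); print(z,p.round(4),'in w4 crop',((np.array(proj(C,p))-[80,60])*1.5).round(0))
yw=.122; X=np.array([np.cos(yw),np.sin(yw),0]);Y=np.array([-np.sin(yw),np.cos(yw),0])
b=np.array([.6062,-.0218,.078])
print([((np.array(proj(C,b+i*X*.015+j*Y*.013))-[80,60])*1.5).round(0).tolist() for i,j in((-1,1),(1,1),(1,-1),(-1,-1))])
E
```

```text
pose [ 0.5949 -0.0255  0.1288] head 0.1215 tilt [0.028 0.005] need [84.1  1.8 10.1] twist for .122 -0.03
0.03 [ 0.6314 -0.0038  0.03  ] in w4 crop [420. 179.]
0.045 [ 0.6259 -0.0007  0.045 ] in w4 crop [416. 179.]
0.062 [0.6196 0.0029 0.062 ] in w4 crop [410. 179.]
0.078 [0.6137 0.0063 0.078 ] in w4 crop [403. 178.]
[[347.0, 208.0], [411.0, 207.0], [409.0, 258.0], [348.0, 258.0]]
```

View pics/w4.png

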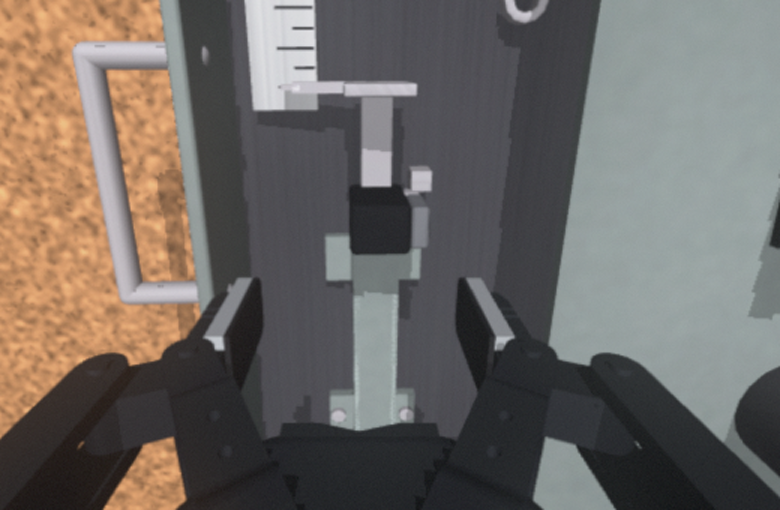

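The close view shows the block top spanning (350-410, 200-254), which matches the prediction to within about 2 mm. The grey piece at (421,178) triangulates to about 32 mm high, so fingertips at 46 mm clear it.

step_arm:
  plan:
    - {"tx":10,"ty":3,"tz":6,"twist":0,"fingers":0.8}
    - {"tx":15,"ty":0,"tz":4,"twist":0,"fingers":0.8}
    - {"tx":10,"ty":0,"tz":0,"twist":0,"fingers":0.8}
    - {"tx":0,"ty":0,"tz":0,"twist":0,"fingers":0.8}

```text
time: 9.35
ee_pos: [0.6064, -0.0203, 0.0932]
tool_rot: [0.047, 1.54, 0.169]
force: [0.3, 0.1, -0.4]
gripper_width: 0.0681
```

```bash
python3 - <<'E'
from h import *
go([.6075,-.0205,.046])
E
```

```text
pose [ 0.6064 -0.0203  0.0932] head 0.1222 tilt [0.03  0.005] need [47.2 -0.4 -0.4] twist for .122 0.01
```

step_arm:
  plan:
    - {"tx":15,"ty":0,"tz":0,"twist":0,"fingers":0.8}
    - {"tx":15,"ty":0,"tz":0,"twist":0,"fingers":0.8}
    - {"tx":10,"ty":0,"tz":0,"twist":0,"fingers":0.8}
    - {"tx":6,"ty":0,"tz":0,"twist":0,"fingers":0.8}
    - {"tx":0,"ty":0,"tz":0,"twist":0,"fingers":0.8}

```text
time: 9.98
ee_pos: [0.6074, -0.0203, 0.0432]
tool_rot: [0.054, 1.542, 0.176]
force: [0.0, 0.2, 0.6]
gripper_width: 0.0684
```

```bash
python3 - <<'E'
from h import *
go([.6075,-.0205,.046])
C=cam('wrist'); save(C,'w5')
E
```

```text
pose [ 0.6074 -0.0203  0.0432] head 0.1219 tilt [0.029 0.005] need [-2.8 -0.2  0.2] twist for .122 -0.01
```

View pics/w5.png

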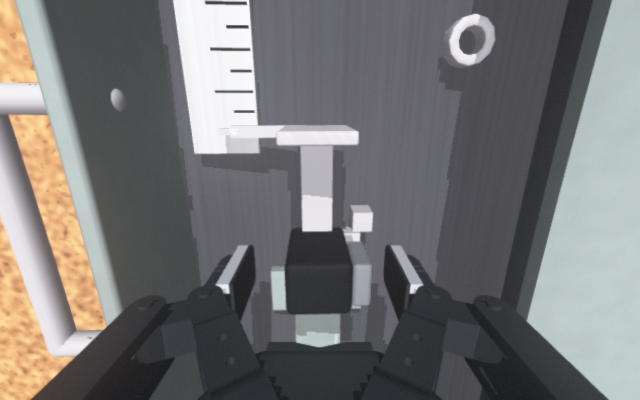

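The fingers straddle the block: pads at u=250 and 388, block 287-352, button out to 370. Closing.

step_arm:
  plan:
    - {"tx":0,"ty":0,"tz":0,"twist":0,"fingers":0.4}
    - {"tx":0,"ty":0,"tz":0,"twist":0,"fingers":0}
    - {"tx":0,"ty":0,"tz":0,"twist":0,"fingers":0}
    - {"tx":0,"ty":0,"tz":0,"twist":0,"fingers":0}
    - {"tx":0,"ty":0,"tz":0,"twist":0,"fingers":0}
    - {"tx":0,"ty":0,"tz":0,"twist":0,"fingers":0}

```text
time: 10.78
ee_pos: [0.6095, -0.0202, 0.046]
tool_rot: [0.023, 1.537, 0.145]
force: [1.9, 0.1, 0.3]
gripper_width: 0.031
```

The opening is 31 mm, so the button is fully squeezed. Now I'll draw along +y and compare force and motion.

step_arm:
  plan:
    - {"tx":0,"ty":6,"tz":0,"twist":0,"fingers":0}
    - {"tx":0,"ty":8,"tz":0,"twist":0,"fingers":0}
    - {"tx":0,"ty":8,"tz":0,"twist":0,"fingers":0}
    - {"tx":0,"ty":8,"tz":0,"twist":0,"fingers":0}
    - {"tx":0,"ty":0,"tz":0,"twist":0,"fingers":0}

```text
time: 11.4
ee_pos: [0.6058, 0.0099, 0.046]
tool_rot: [-0.084, 1.537, 0.038]
force: [2.4, -1.2, 0.5]
gripper_width: 0.0309
```

```bash
python3 - <<'E'
from h import *
go([.6095-.105*np.sin(.122),-.0202+.105*np.cos(.122),.046])
E
```

```text
pose [0.6058 0.0099 0.046 ] head 0.1213 tilt [0.034 0.001] need [-0.2 74.7  0. ] twist for .122 -0.04
```

step_arm:
  plan:
    - {"tx":0,"ty":10,"tz":0,"twist":0,"fingers":0}
    - {"tx":0,"ty":12,"tz":0,"twist":0,"fingers":0}
    - {"tx":0,"ty":12,"tz":0,"twist":0,"fingers":0}
    - {"tx":0,"ty":12,"tz":0,"twist":0,"fingers":0}
    - {"tx":0,"ty":8,"tz":0,"twist":0,"fingers":0}
    - {"tx":0,"ty":4,"tz":0,"twist":0,"fingers":0}
    - {"tx":0,"ty":0,"tz":0,"twist":0,"fingers":0}

```text
time: 12.28
ee_pos: [0.5982, 0.0704, 0.046]
tool_rot: [-0.138, 1.537, -0.017]
force: [2.5, -2.5, 1.4]
gripper_width: 0.0303
```

```bash
python3 - <<'E'
from h import *
import pickle
go([.6095-.105*np.sin(.122),-.0202+.105*np.cos(.122),.046])
C=cam('wrist'); save(C,'w6',(100,0,420,240),2.5); pickle.dump(C,open('w6.pkl','wb'))
E
```

```text
pose [0.5982 0.0704 0.046 ] head 0.1211 tilt [ 0.034 -0.001] need [-0.1 13.7  0.2] twist for .122 -0.05
```

View pics/w6.png

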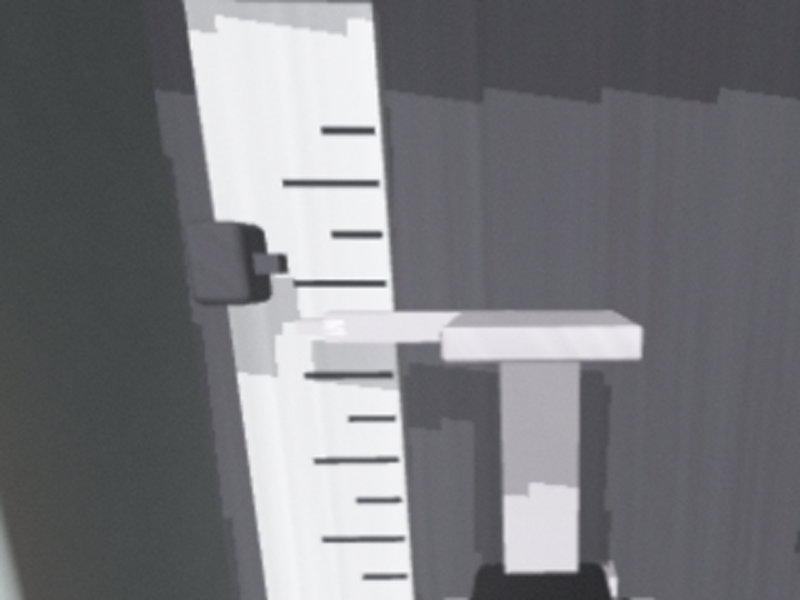

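At 2.5x the pointer tip is at about (288,327) and the clip nose at (285,263), with one 10 mm line at v=283.

```bash
python3 - <<'E'
from h import *
import pickle
C=pickle.load(open('w6.pkl','rb')); Y=np.array([-np.sin(.122),np.cos(.122),0]); X=np.array([np.cos(.122),np.sin(.122),0])
f=lambda u,v,z: at_z(C,100+u/2.5,v/2.5,z)
t=f(288,327,.028)
for z in(.026,.028,.030):
    n=f(285,263,z); print(z,((n-t)@Y*1000).round(2),((n-t)@X*1000).round(2))
L=[f(340,v,.022)@Y*1000 for v in(130,183,234,283,376,419)]; print(np.diff(L))
for v in (283,): print((f(340,283,.022)-t)@Y*1000)
E
```

```text
0.026 13.01 0.25
0.028 13.02 0.86
0.03 13.03 1.48
[ -9.98859385 -10.03684768 -10.05736612 -20.28298139  -9.94306798]
8.87355367363618
```

13 mm to go; the line spacings come out at 10.0 mm. Easing in.

step_arm:
  plan:
    - {"tx":0,"ty":4,"tz":0,"twist":0,"fingers":0}
    - {"tx":0,"ty":4,"tz":0,"twist":0,"fingers":0}
    - {"tx":0,"ty":3,"tz":0,"twist":0,"fingers":0}
    - {"tx":0,"ty":0.5,"tz":0,"twist":0,"fingers":0}
    - {"tx":0,"ty":0,"tz":0,"twist":0,"fingers":0}
    - {"tx":0,"ty":0,"tz":0,"twist":0,"fingers":0}

```text
time: 13.08
ee_pos: [0.5969, 0.0804, 0.046]
tool_rot: [-0.177, 1.537, -0.058]
force: [2.3, -3.7, 1.8]
gripper_width: 0.0309
```

```bash
python3 - <<'E'
from h import *
import pickle
go([.5982-.013*np.sin(.122),.0704+.013*np.cos(.122),.046])
C=cam('wrist'); save(C,'w7',(100,0,420,240),2.5); pickle.dump(C,open('w7.pkl','wb'))
E
```

```text
pose [0.5969 0.0804 0.046 ] head 0.1192 tilt [ 0.034 -0.002] need [-0.1  2.9  0.1] twist for .122 -0.16
```

View pics/w7.png

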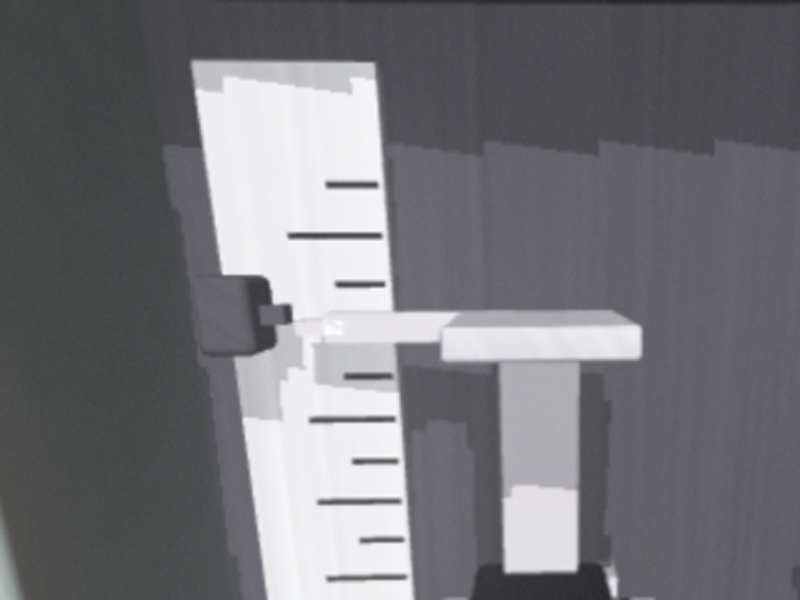

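The tip (293,327) is about 13 crop pixels short of the nose (289,314). That is about 2.7 mm, which agrees with the 2.9 mm left by arm motion.

step_arm:
  plan:
    - {"tx":0,"ty":1.5,"tz":0,"twist":0,"fingers":0}
    - {"tx":0,"ty":1.3,"tz":0,"twist":0,"fingers":0}
    - {"tx":0,"ty":0,"tz":0,"twist":0,"fingers":0}
    - {"tx":0,"ty":0,"tz":0,"twist":0,"fingers":0}

```text
time: 13.62
ee_pos: [0.5966, 0.0831, 0.046]
tool_rot: [-0.183, 1.537, -0.064]
force: [1.9, -4.3, 1.6]
gripper_width: 0.0311
```

```bash
python3 - <<'E'
from h import *
import pickle
go([.5982-.013*np.sin(.122),.0704+.013*np.cos(.122),.046])
C=cam('wrist'); save(C,'w8',(100,0,420,240),2.5); pickle.dump(C,open('w8.pkl','wb')); print(monitor.get_obs()['force'])
E
```

```text
pose [0.5966 0.0831 0.046 ] head 0.119 tilt [ 0.034 -0.002] need [-0.   0.2  0. ] twist for .122 -0.17
[ 2.15454529 -3.42323728  1.41802204]
```

View pics/w8.png

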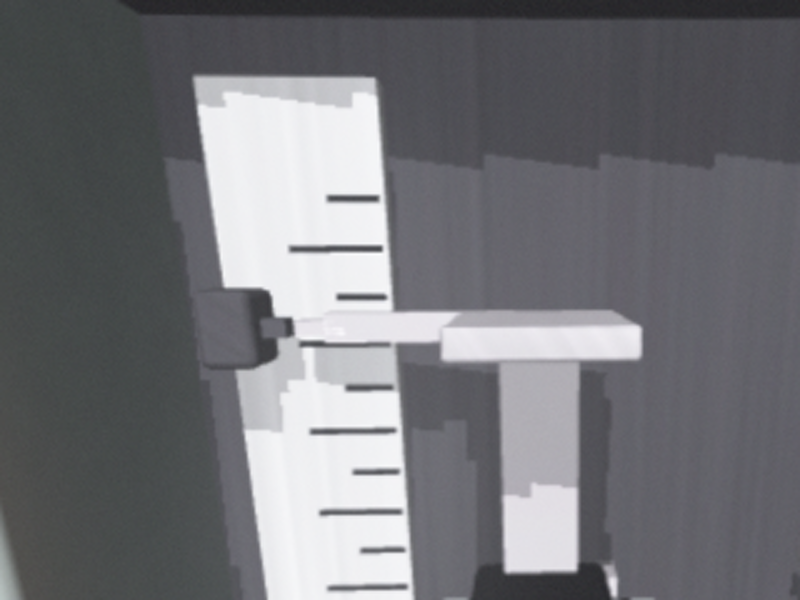

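The tip (297,327) and nose (292,327) are level. Handing in while holding.

```bash
python3 -c "
from h import *
job.close_job(); o=monitor.get_obs(); print(o['time'],o['ee_pos'],o['gripper_width'])"
```

```text
the job is handed in; nothing more can be done
the job is handed in; nothing more can be done
```

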